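# Hold the pedal gate open and push the tube rack through the loading chute

### The job

Load the clear tube rack into the bay of the loading chute: press the gate's long pedal down with one fingertip, so that the gate sinks out of the way, and with the other finger push the rack along the chute from behind until it stands against the end stop. Keep the pedal down until the whole rack is past the gate, then let it spring back up so that the gate shuts behind the rack. Nothing is gripped or lifted, the rack stays flat on the chute floor, and the bottle, beaker and timer standing about are left alone.

Things in the scene. Friction and masses are not known exactly. Their poses are not given: they have to be found in the camera images.
- chute: Straight aluminium chute fixed to the worktop, 340 mm long. Origin: on its centreline, at the gate slot, on the worktop (z = 0). +x points along the chute in the pushing direction (open entry at x = -0.20), +y left, +z up. Floor 32 mm above the worktop; lane 45 mm wide between 5 mm guide walls whose tops are 46 mm above the worktop.
- end_stop (a point): Centre of the end stop's bumper faces (chute x = 0.131), 51 mm above the worktop; the stop's top is 70 mm above the worktop. A rack standing against it has its origin at chute x = 0.0765 and its rear end 22 mm past the middle of the gate blade.
- gate (a joint): Spring hinge of the one-piece gate and pedal, rad; level axis across the chute at chute x = 0.12, z = 0.030 (bracket at y = -0.03 to -0.09, 40 mm high). 0 = shut, pedal sloping up to the entry; grows as the pedal is pressed; blade wholly below the floor from 0.14; pedal level at 0.17; hard stop 0.22. Springs back to 0 when let go.
- pedal_end (a point): On the pedal's top face, on its centreline, 20 mm from its free (entry) end: 104 mm above the worktop when shut. Pedal: flat steel strip 36 mm wide outside the right wall, chute x = -0.20 to 0.105, centreline at chute y = -0.060. When level its whole top is 54 mm above the worktop. Holding it down takes 1 to 3 N at this end, about 6 N abreast of the blade.
- blade_top (a point): Middle of the gate blade's top edge (5 mm thick, across the whole lane at chute x = 0). Shut, it stands 16 mm above the chute floor and a rack cannot push past it; with the pedal level it is 4 mm below the floor.
- rack: Clear wire tube rack, 109 mm long (its y axis, ends 54.5 mm from the origin), 39 mm wide, 55 mm high, about 0.25 kg; three capped tubes fixed in its front half stand 89 mm above its underside. Origin: centre of its underside. It starts in the lane before the gate, +y towards the gate, front 12 to 38 mm short of the blade. Rear end: cross bars 20 and 52 mm above its underside.
- bottle: White bottle with red cap, 47 mm across, 87 mm high, loose; leave alone. Origin: centre of its underside.
- beaker: Beaker, 58 mm across, 62 mm high, loose; leave alone. Origin: centre of its underside.
- timer: Small flat bench timer, 66 x 62 x 20 mm, loose; leave alone. Origin: centre of its underside.
Things that resemble listed ones, but are neither listed nor needed, are in the scene too. There is more than one size of the rack; the job needs the larger.

How it is judged:
By the outcome, as a careful person would: the job done as asked, in the order asked, and still so for the second after the job is handed in, with the robot touching nothing.
It also fails if it takes over 48 s, if anything falls off the work surface, if the arm or the gripper's body presses on something with over 40 N, if the wrist force passes 120 N, or if a joint passes its speed limit or range.

### The arm

A 7-joint arm with a two-finger parallel gripper is mounted at the origin on a cart in front of the work surface, level with it; the furniture and walls round the work are solid. World frame = base frame: x ahead of the robot, y to its left, z up, the work surface at z = 0. Lengths are in m, angles in rad, forces in N, time in s.
With the tool pointing down it reaches from about 0.425 to 0.8 m from the base axis. Payload 8.3 kg.
Tool frame: the origin (TCP) lies midway between the tips of the shut fingers; the grasp point (between the pads) lies 19 mm behind it; z points along the fingers, y is the line along which they close (so a half turn about z gives the same grasp; the last joint's range is limited). The gripper opens to 85 mm and grips with 20 to 120 N. Pads are 22 mm wide; open, the fingers measure 114 mm over their backs; the gripper's body (76 mm by 85 mm) begins 54 mm behind the grasp point. The pads swing forward as they close: fully open they stand 13 mm farther back than shut.
Start: joints at [-1.191, 0.383, 0.016, 1.37, -0.006, 1.388, -0.046], TCP at [0.268, 0.565, 0.231] pointing down, gripper open.
Joint ranges: [-2.95, 2.95], [-0.25, 2.06], [-1.52, 1.56], [0.18, 2.33], [-1.44, 4.58], [0.02, 2.06], [-3.01, 3.01]. Speed limits (rad/s): [2.39, 2.39, 3.01, 3.01, 3.14, 3.14, 3.14].

### API

Orientations are given as a unit quaternion [x, y, z, w].
In Python, from cell import status, imaging, ticket gives the robot as it stands.
- The arm moves only by the tool play_rows, never from a script. Its arguments are lists of equal length, an entry for each row: "delta_rot": the turn, a rotation vector about the tool's x, y, z in degrees, a list of three; "translation": the shift along the tool's x, y, z in mm, a list of three; "jaw": the closure in counts, from 0 (fully open) to 255 (shut). A call has 1 to 20 rows; each row shifts and turns the commanded pose from where the row before left it, along the tool's axes as they then stand; what a row does not reach is not made up. A row lasts 1/10 s, in which the tool goes at most 50 mm and 8.59 degrees, less where a joint would pass 70% of its speed; a pose out of reach is approached as far as the arm can. A call with a gripper value outside its range is refused whole. The fingers move at their own pace and stop on an object; "squeeze" is the grip in N (left out, the last holds). Time passes only in rows, so rows that do not move let the fingers close. It gives the time, the measured TCP pose, the force, the opening and the grip force at its end, in the units of the state.
- status.state(): the state, without advancing time (a new reading comes with each control period).
- imaging.get_image(name): name is "scene" or "top" or "wrist"; returns the picture (420x560x3 uint8, red, green, blue); there is no depth.
- imaging.camera_info(name): a dict with "intrinsics" (3x3 intrinsics, pixels), "k1" (the pictures are not rectified: a ray, as slopes to the right and down, at radius r is drawn at 1 + k1 r^2 times it, then the intrinsics apply), "R" (3x3) and "t" (3): a world point X has camera coordinates R X + t. Camera axes: x right, y down, z forward; pixel columns grow to the right and rows downward; lengths in m; the calibration is good to about 2 mm. A picture is of the moment at which its call begins: read the wrist's pose just before it. camera_info takes no time and is no camera call; for the wrist camera it gives the pose at the moment of the call.
- ticket.sign_off(): hands the job in; it is judged then, once.
The state is a dict: "clock": time; "joint_pos": joint angles; "joint_velocities": joint speeds; "effort": joint torques, N m; "tool_pos": TCP position; "tool_rot": TCP orientation; "contact_force": force on the tool from outside, world axes, zero at the start; "wrist_torque": the same for the moment, N m; "opening": finger opening in m; "gripper_force": force on a finger pad.
Only numpy, scipy, OpenCV 4.12 (cv2) and the standard library are available. Lean on these libraries where they do the work, as an engineer would, in place of code of your own. Each camera call takes 0.05 s, during which the arm holds its last target. There are 200 camera calls.

## Working session

There is one attempt and no reset: what is moved stays moved. The work goes in short steps, Python scripts to look and compute and a tool call to move; the robot and the scene stay as the last step left them, time stands still between calls to the robot, and variables do not carry over. Pictures are saved under pics/ and viewed, at most 12 in all, crops included, and the job is handed in when it is done.

Besides the shell and the picture viewer there is one more tool, called as a command line: name --argument value ..., lists and objects as JSON in quotes. play_rows: Moves the arm, as the interface text tells. Its arguments: {"type":"object","properties":{"delta_rot":{"type":"array","items":{"type":"array","items":{"type":"number"}}},"translation":{"type":"array","items":{"type":"array","items":{"type":"number"}}},"jaw":{"type":"array","items":{"type":"number"}},"squeeze":{"type":"number"}},"required":["delta_rot","translation","jaw"]}

```bash
ls; mkdir -p pics; python3 - <<'E'
from cell import status, imaging
import cv2, numpy as np
np.set_printoptions(precision=4,suppress=True)
print(status.state())
for n in ("scene","top"):
    cv2.imwrite(f"pics/{n}0.png",imaging.get_image(n)[:,:,::-1]); print(n,imaging.camera_info(n))
E
```

```text
pics
{'clock': 0.0, 'joint_pos': array([-1.1909,  0.3842,  0.0164,  1.3712, -0.0062,  1.3882, -0.0465]), 'joint_velocities': array([ 0.0001,  0.0012,  0.0001, -0.0005,  0.0016, -0.0021, -0.0016]), 'effort': array([  0.001 , -62.7605,   0.8447, -37.181 ,   0.0166,   0.0145,
        -0.    ]), 'tool_pos': array([0.2676, 0.5643, 0.2303]), 'tool_rot': array([ 0.2196,  0.9756, -0.001 , -0.0002]), 'contact_force': array([0.6128, 0.2474, 0.0683]), 'wrist_torque': array([-0.0185,  0.002 , -0.0204]), 'gripper_force': 0.0, 'opening': 0.08520223115354489}
scene {'intrinsics': array([[381.8397,   0.    , 281.3094],
       [  0.    , 381.8397, 212.7705],
       [  0.    ,   0.    ,   1.    ]]), 'k1': -0.015979748720585968, 'R': array([[-0.9187, -0.3949,  0.0108],
       [-0.2505,  0.5612, -0.7888],
       [ 0.3054, -0.7274, -0.6145]]), 't': array([0.3301, 0.3493, 0.5762])}
top {'intrinsics': array([[391.1281,   0.    , 276.6374],
       [  0.    , 391.1281, 204.2557],
       [  0.    ,   0.    ,   1.    ]]), 'k1': -0.060684334309260526, 'R': array([[ 0.0065, -1.    , -0.0066],
       [-0.9903, -0.0055, -0.139 ],
       [ 0.139 ,  0.0074, -0.9903]]), 't': array([-0.2451,  0.4951,  0.889 ])}
```

View pics/scene0.png

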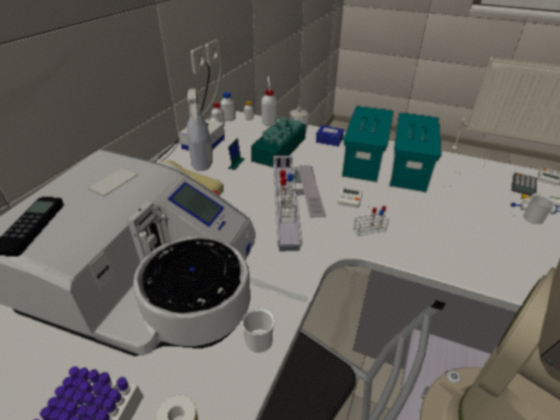

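View pics/top0.png

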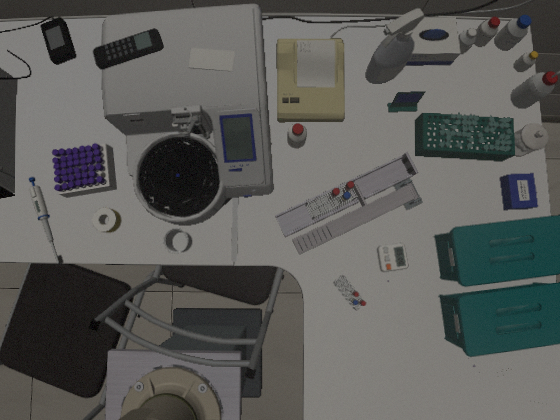

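The scene picture shows the loaded chute at about (288,205), with the pedal strip beside it at (311,190). In the top picture:
- The lane runs from the entry at about (283,222) to the stop at about (410,165). The pedal is on its lower right, from (297,242) to (415,200).
- **Rack candidates:** the rack in the lane at (337,203) and the loose one at (348,292). The one in the lane is longer and sits before the gate, so it fits the description.
- The bottle is at (297,132), the beaker at (177,240) and the timer at (393,257).

I'll enlarge the top view to confirm.

```bash
python3 - <<'E'
import cv2
a=cv2.imread("pics/top0.png")[140:270,265:435]
cv2.imwrite("pics/c1.png",cv2.resize(a,None,fx=4.6,fy=4.6,interpolation=cv2.INTER_CUBIC))
b=cv2.imread("pics/scene0.png")[145:255,250:350]
cv2.imwrite("pics/c2.png",cv2.resize(b,None,fx=5.4,fy=5.4,interpolation=cv2.INTER_CUBIC))
E
```

```text
(no output)
```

View pics/c1.png

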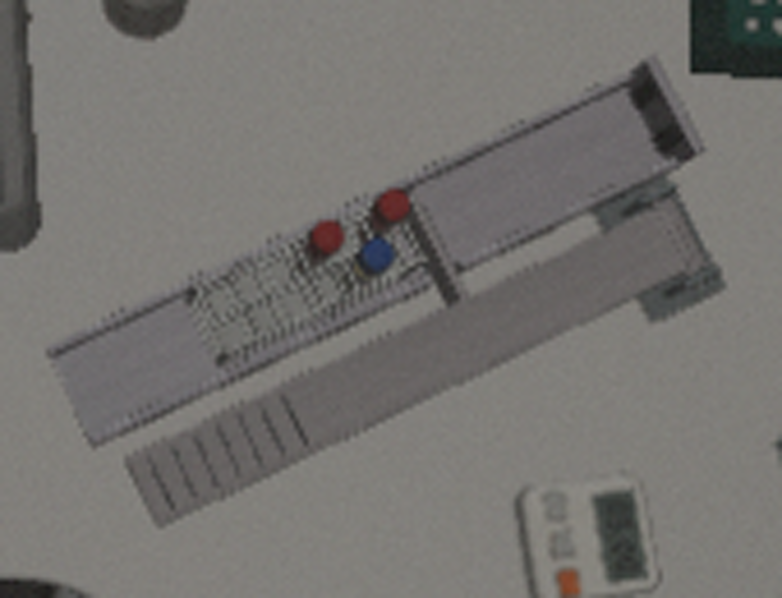

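View pics/c2.png

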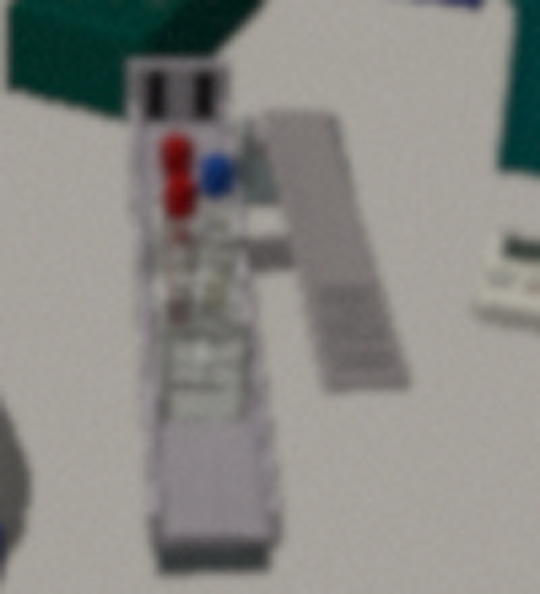

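The crop confirms the 109 mm rack in the lane: three caps (red, red, blue), with the rear bar's ends at crop (190,295) and (222,360). The lane corners are at crop (48,352), (93,447), (655,55) and (703,152), and the pedal's free-end corners at (125,457) and (165,527). Next I'll fit the chute pose.

```bash
cat > h.py <<'E'
import numpy as np
from cell import imaging
from scipy.optimize import least_squares
def proj(ci,X):
    p=np.atleast_2d(X)@ci["R"].T+ci["t"]; s=p[:,:2]/p[:,2:]
    s=s*(1+ci["k1"]*(s**2).sum(1,keepdims=True)); K=ci["intrinsics"]
    return s@K[:2,:2].T+K[:2,2]
def rt(q,P):
    c,s=np.cos(q[2]),np.sin(q[2]); P=np.atleast_2d(P)
    return np.c_[q[0]+c*P[:,0]-s*P[:,1], q[1]+s*P[:,0]+c*P[:,1], P[:,2]]
E
python3 - <<'E'
from h import *
np.set_printoptions(precision=4,suppress=True)
T,S=imaging.camera_info("top"),imaging.camera_info("scene")
M={"eL":(-.2,.0275,.046),"eR":(-.2,-.0275,.046),"sL":(.14,.0275,.07),"sR":(.14,-.0275,.07),"pL":(-.191,-.042,.108),"pR":(-.191,-.078,.108)}
t={"eL":(48,352),"eR":(93,447),"sL":(655,55),"sR":(703,152),"pL":(125,457),"pR":(165,527)}
s={"sL":(127,60),"sR":(230,60),"pL":(325,390),"pR":(410,385),"eL":(150,525),"eR":(278,523)}
c1=lambda a:(np.array(a)+.5)/4.6-.5+[265,140]
c2=lambda a:(np.array(a)+.5)/5.4-.5+[250,145]
def res(q,parts="ts"):
    r=[]
    if "t" in parts: r+=[proj(T,rt(q,M[k]))[0]-c1(t[k]) for k in t]
    if "s" in parts: r+=[proj(S,rt(q,M[k]))[0]-c2(s[k]) for k in s]
    return np.array(r).ravel()
for p in ("t","s","ts"):
    f=least_squares(res,[.55,-.4,-1.1],args=(p,),loss="soft_l1"); print(p,f.x,np.degrees(f.x[2])); print(res(f.x,p).reshape(-1,2))
q=f.x; np.save("q.npy",q)
# rack rear bar: chute x from top image
for a,y in (((190,295),.018),((222,360),-.018)):
    g=least_squares(lambda v:proj(T,rt(q,[v[0],v[1],.085]))[0]-c1(a),[-.13,y]); print("rear",g.x)
for n,P in (("start",(-.16,0,.054)),("pedal",(-.16,-.06,.054)),("end",(.011,0,.054)),("mid",(-.16,-.03,.054))): print(n,rt(q,P)[0],np.hypot(*rt(q,P)[0,:2]))
E
```

```text
t [ 0.5313 -0.43   -1.12  ] -64.17161858724813
[[-0.2645 -0.8031]
 [ 0.2107 -0.0138]
 [-0.1348 -0.1147]
 [ 0.6404 -0.2738]
 [ 0.3975  0.48  ]
 [-0.9598  0.5363]]
s [ 0.5321 -0.4256 -1.1209] -64.22481112440386
[[ 0.1264  1.0567]
 [-0.1513  0.8238]
 [-0.6063 -0.1265]
 [ 0.048   0.4879]
 [-0.0062 -0.5558]
 [ 0.5901 -0.7104]]
ts [ 0.532  -0.429  -1.1215] -64.2572625487987
[[-0.7602 -1.2217]
 [-0.3225 -0.4231]
 [-0.5429 -0.3324]
 [ 0.1989 -0.4796]
 [-0.1829  0.0499]
 [-1.5667  0.1132]
 [ 0.6888  0.5407]
 [ 0.3699  0.3148]
 [-0.0421 -0.9778]
 [ 0.5654 -0.3551]
 [ 0.6245 -1.4586]
 [ 1.1527 -1.6003]]
rear [-0.1271  0.0157]
rear [-0.127  -0.0194]
start [ 0.4625 -0.2848  0.054 ] 0.5431465394960056
pedal [ 0.4084 -0.3109  0.054 ] 0.5132897065053419
end [ 0.5367 -0.4389  0.054 ] 0.6933197834179721
mid [ 0.4354 -0.2979  0.054 ] 0.5275767651114034
```

```bash
python3 - <<'E'
from h import *
np.set_printoptions(precision=3,suppress=True)
T,S=imaging.camera_info("top"),imaging.camera_info("scene")
for n,a,b in (("bowl",(180,177),(193,275)),("display",(238,137),(195,203)),("spray",(425,14),(190,95)),("beaker",(177,240),(258,322)),("bottle",(297,130),(290,175))):
    g=least_squares(lambda X:np.r_[proj(T,X)[0]-a,proj(S,X)[0]-b],[.5,0,.1]); print(n,g.x,g.cost)
E
```

```text
bowl [ 0.548 -0.028  0.104] 0.4004039203407773
display [ 0.623 -0.16   0.156] 0.32947951868183045
spray [ 0.882 -0.551  0.206] 5.933415950046772
beaker [ 0.411 -0.015  0.056] 0.17682959303487233
bottle [ 0.563 -0.307  0.176] 1295.546915984613
```

play_rows --translation '[[0,0,-40],[0,0,-40],[0,0,-40]]' --delta_rot '[[0,0,0],[0,0,0],[0,0,0]]' --jaw '[118,118,118]' --squeeze 40

```text
clock: 0.4
tool_pos: [0.2676, 0.5643, 0.3521]
tool_rot: [0.22, 0.976, -0.001, -0.0]
contact_force: [1.2, 1.1, 0.1]
opening: 0.0464
gripper_force: 0.0
```

play_rows --translation '[[-29.5,-28.8,0],[-29.5,-28.8,0],[-29.5,-28.8,0],[-29.5,-28.8,0],[-29.5,-28.8,0],[-29.5,-28.8,0],[-29.5,-28.8,0],[-29.5,-28.8,0],[-29.5,-28.8,0],[-29.5,-28.8,0],[-29.5,-28.8,0],[-29.5,-28.8,0]]' --delta_rot '[[0,0,0],[0,0,0],[0,0,0],[0,0,0],[0,0,0],[0,0,0],[0,0,0],[0,0,0],[0,0,0],[0,0,0],[0,0,0],[0,0,0]]' --jaw '[118,118,118,118,118,118,118,118,118,118,118,118]'

```text
clock: 1.6
tool_pos: [0.4396, 0.099, 0.3511]
tool_rot: [0.22, 0.976, 0.0, -0.0]
contact_force: [0.6, -0.4, 0.1]
opening: 0.0458
gripper_force: 0.0
```

play_rows --translation '[[-17.4,-36.8,0],[-17.4,-36.8,0],[-17.4,-36.8,0],[-17.4,-36.8,0],[-17.4,-36.8,0],[-17.4,-36.8,0],[-17.4,-36.8,0],[-17.4,-36.8,0],[-17.4,-36.8,0],[-17.4,-36.8,0],[0,0,0],[0,0,0],[0,0,0],[0,0,0],[0,0,0],[0,0,0]]' --delta_rot '[[0,0,0],[0,0,0],[0,0,0],[0,0,0],[0,0,0],[0,0,0],[0,0,0],[0,0,0],[0,0,0],[0,0,0],[0,0,7.8],[0,0,7.8],[0,0,7.8],[0,0,7.8],[0,0,7.7],[0,0,0]]' --jaw '[118,118,118,118,118,118,118,118,118,118,118,118,118,118,118,118]'

```text
clock: 3.2
tool_pos: [0.439, -0.3061, 0.3509]
tool_rot: [0.533, 0.846, -0.0, -0.0]
contact_force: [-0.5, 0.4, 0.2]
opening: 0.0459
gripper_force: 0.0
```

play_rows --translation '[[0,0,42],[0,0,42],[0,0,42],[0,0,42],[0,0,42],[0,0,0],[0,0,0]]' --delta_rot '[[0,0,0],[0,0,0],[0,0,0],[0,0,0],[0,0,0],[0,0,0],[0,0,0]]' --jaw '[118,118,118,118,118,118,118]'

```text
clock: 3.9
tool_pos: [0.4389, -0.3065, 0.1419]
tool_rot: [0.531, 0.847, -0.0, -0.001]
contact_force: [-0.2, -0.3, 0.9]
opening: 0.0462
gripper_force: 0.0
```

```bash
cat > look.py <<'E'
import sys,cv2
from h import *
from cell import status
np.set_printoptions(precision=4,suppress=True)
q=np.load("q.npy")
def rep():
    s=status.state(); d=s["tool_pos"][:2]-q[:2]; c,n=np.cos(q[2]),np.sin(q[2])
    f=s["contact_force"]
    print("clk",round(s["clock"],2),"chute xy",c*d[0]+n*d[1],-n*d[0]+c*d[1],"z",s["tool_pos"][2],"F push,left,up",c*f[0]+n*f[1],-n*f[0]+c*f[1],f[2])
if __name__=="__main__":
    rep(); ims=[]
    for n in ("wrist","scene","top"): 
        im=imaging.get_image(n)[:,:,::-1]; cv2.imwrite(f"pics/{n}_{sys.argv[1]}.png",im); ims.append(im)
        if n=="wrist": rep()
    a=cv2.resize(ims[1][140:260,235:355],(400,400),interpolation=cv2.INTER_CUBIC)
    b=cv2.resize(ims[2][140:260,270:430],(400,300),interpolation=cv2.INTER_CUBIC)
    w=cv2.resize(ims[0],(400,300)); out=np.zeros((600,800,3),np.uint8)
    out[:300,:400]=w; out[300:,:400]=b; out[:400,400:]=a; cv2.imwrite(f"pics/m_{sys.argv[1]}.png",out)
E
python3 look.py 1
```

```text
clk 3.9 chute xy -0.15076136359650388 -0.030611374188809826 z 0.14194424049582052 F push,left,up 0.1878439962345705 -0.263450252889919 0.8857934490336963
clk 3.95 chute xy -0.14980442284899176 -0.030167231747344973 z 0.14317627019320922 F push,left,up -0.9065231173400408 1.375603501921506 0.48093684362542694
```

View pics/m_1.png

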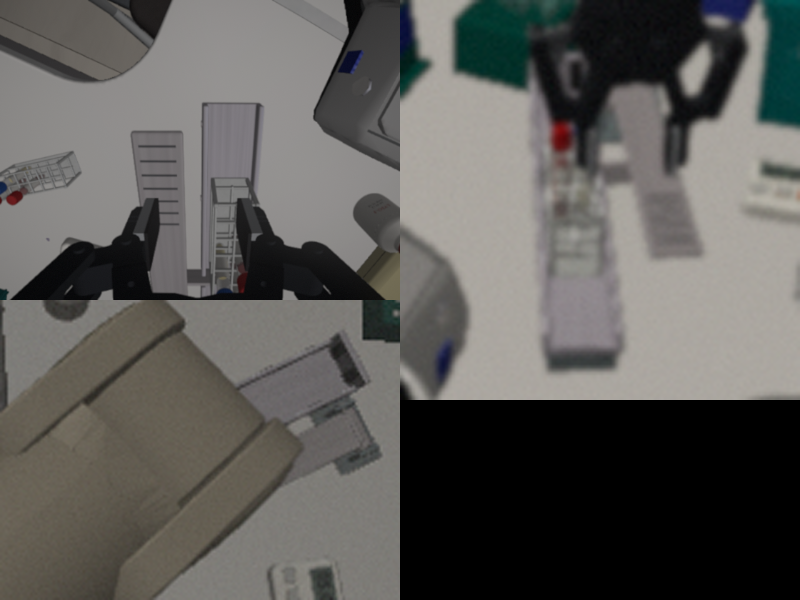

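The wrist view (scaled 400x300) shows the fingers above the pedal at (150,215) and above the lane at (255,215). The lane entry corners are at (203,103) and (263,103), the pedal end corners at (132,131) and (182,130), and the rack's rear bar from (210,180) to (254,178). I'll check these against the fitted pose.

```bash
python3 - <<'E'
from look import *
W=imaging.camera_info("wrist"); print("cam in chute frame:", np.round(-W["R"].T@W["t"],3), W["R"][2])
P={"eR":((-.2,-.0275,.046),(203,103)),"eL":((-.2,.0275,.046),(263,103)),"pR":((-.191,-.078,.108),(132,131)),"pL":((-.191,-.042,.108),(182,130)),"rR":((-.127,-.0195,.085),(210,180)),"rL":((-.127,.0195,.085),(254,178))}
for k,(X,u) in P.items(): print(k,proj(W,rt(q,X))[0]*400/560,u)
R=lambda v:np.r_[v[:3]-q,0,0,0][:0]
def res(v): return np.concatenate([proj(W,rt(v,P[k][0]))[0]*400/560-P[k][1] for k in ("eR","eL","pR","pL")])
f=least_squares(res,q); print(q,f.x,res(f.x))
for k in ("rR","rL"):
    g=least_squares(lambda v:proj(W,rt(f.x,[v[0],v[1],.085]))[0]*400/560-P[k][1],[-.13,0]); print(k,g.x)
z=np.array([[0,-.0375,.143],[0,.0,.143]]) 
t=rt(q,[(-.15,-.06,.143),(-.15,0,.143),(-.15,-.06,.15),(-.15,0,.15)]);print("tips",proj(W,t)*400/560)
im=cv2.imread("pics/wrist_1.png")[100:420,90:490]; cv2.imwrite("pics/w1c.png",cv2.resize(im,(750,600),interpolation=cv2.INTER_CUBIC))
E
```

```text
cam in chute frame: [ 0.404 -0.232  0.286] [ 0.1464 -0.2978 -0.9433]
eR [199.7646  99.1583] (203, 103)
eL [261.8317  99.2888] (263, 103)
pR [126.1481 125.6972] (132, 131)
pL [179.256  125.4234] (182, 130)
rR [209.7819 194.1319] (210, 180)
rL [256.3289 193.8474] (254, 178)
[ 0.532  -0.429  -1.1215] [ 0.5365 -0.4304 -1.1164] [-0.4567  0.0085  1.327  -0.1794 -1.7481 -0.0846  1.0754  0.4157]
rR [-0.1433 -0.0223]
rL [-0.1447  0.0137]
tips [[147.6507 205.4684]
 [246.9468 205.1712]
 [145.6254 211.6028]
 [249.0326 211.2875]]
```

View pics/w1c.png

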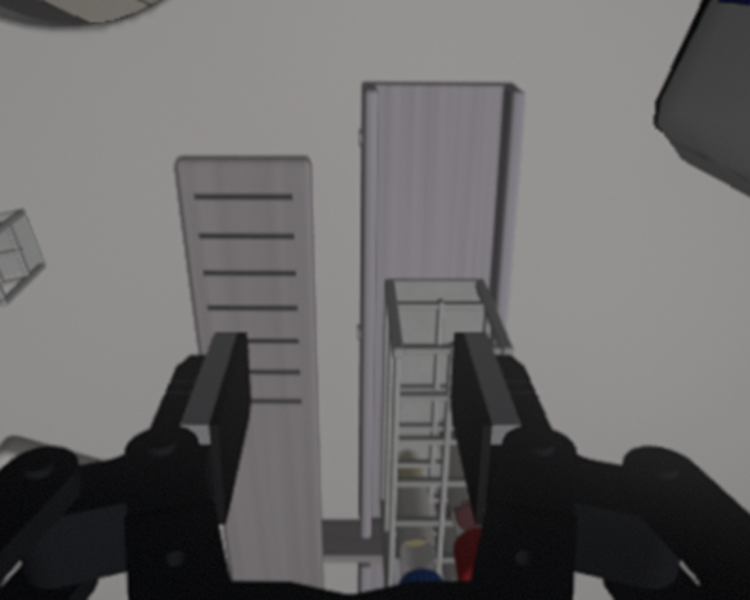

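The enlarged wrist view shows:
- rack rear top bar ends at crop (388,347) and (508,347), with the bottom ends at (387,281) and (483,281);
- fingertip inner corners at (247,335) and (455,335);
- the pedal end at (177–311,158).

My earlier rear mark was the rack's bottom edge, so I'll refine with these points.

```bash
python3 - <<'E'
from look import *
W=imaging.camera_info("wrist")
full=lambda c:np.array(c)/1.875+[90,100]
s=status.state()
P={"eR":((-.2,-.0275,.046),(362,83)),"eL":((-.2,.0275,.046),(524,90)),"pR":((-.191,-.078,.108),(175,157)),"pL":((-.191,-.042,.108),(311,157))}
def res(v): return np.concatenate([proj(W,rt(v,P[k][0]))[0]-full(P[k][1]) for k in P])
f=least_squares(res,q); w=f.x; print("fit",w,res(f.x))
from scipy.spatial.transform import Rotation as Ro
for nm,v in (("q",q),("w",w)):
    d=rt([0,0,-v[2]],[*(s["tool_pos"][:2]-v[:2]),0])[0]; print(nm,"tcp in chute",d[:2])
    for c,z in (((388,347),.085),((508,347),.085),((387,281),.034),((483,281),.034)):
        g=least_squares(lambda a:proj(W,rt(v,[a[0],a[1],z]))[0]-full(c),[-.13,0]); print("  rack",g.x)
R=Ro.from_quat(s["tool_rot"]).as_matrix()
# finger tip corners: tool frame (hx, +-h, dz)
g=least_squares(lambda a:np.concatenate([proj(W,s["tool_pos"]+R@[a[0],sg*.023,a[1]])[0]-full(c) for sg,c in ((-1,(247,335)),(1,(455,335)))]),[.011,-.005])
print("tip hx,dz",g.x,g.fun)
E
```

```text
fit [ 0.5336 -0.4334 -1.1364] [ 0.6345  1.4536  0.4924 -0.8281 -1.1566 -0.5601  0.2881  0.1805]
q tcp in chute [-0.1493 -0.0297]
  rack [-0.118  -0.0174]
  rack [-0.1177  0.0215]
  rack [-0.118  -0.0151]
  rack [-0.1178  0.0225]
w tcp in chute [-0.1536 -0.0316]
  rack [-0.1225 -0.0188]
  rack [-0.1227  0.0201]
  rack [-0.1225 -0.0165]
  rack [-0.1229  0.0211]
tip hx,dz [ 0.0072 -0.0034] [-0.33    0.143  -0.3272 -0.1413]
```

play_rows --translation '[[0,0,18],[0,0,17],[0,0,0],[0,0,0]]' --delta_rot '[[0,0,0],[0,0,0],[0,0,0],[0,0,0]]' --jaw '[118,118,118,118]'

```text
clock: 4.45
tool_pos: [0.4397, -0.3068, 0.1078]
tool_rot: [0.532, 0.847, 0.0, 0.001]
contact_force: [-0.1, -0.5, 0.1]
opening: 0.0458
gripper_force: 0.0
```

play_rows --translation '[[0,0,5],[0,0,5],[0,0,5],[0,0,5],[0,0,5],[0,0,5],[0,0,0],[0,0,0]]' --delta_rot '[[0,0,0],[0,0,0],[0,0,0],[0,0,0],[0,0,0],[0,0,0],[0,0,0],[0,0,0]]' --jaw '[118,118,118,118,118,118,118,118]'

```text
clock: 5.25
tool_pos: [0.439, -0.3063, 0.0762]
tool_rot: [0.532, 0.847, -0.0, -0.0]
contact_force: [0.1, 1.1, 1.7]
opening: 0.0459
gripper_force: 0.9
```

play_rows --translation '[[0,0,6],[0,0,6],[0,0,5],[0,0,5],[0,0,4],[0,0,0],[0,0,0]]' --delta_rot '[[0,0,0],[0,0,0],[0,0,0],[0,0,0],[0,0,0],[0,0,0],[0,0,0]]' --jaw '[118,118,118,118,118,118,118]'

```text
clock: 5.95
tool_pos: [0.439, -0.3063, 0.0503]
tool_rot: [0.532, 0.847, -0.0, -0.0]
contact_force: [-0.4, 2.5, 2.2]
opening: 0.0457
gripper_force: 1.2
```

```bash
python3 look.py 2
```

```text
clk 5.95 chute xy -0.15086618466727114 -0.030446811789702002 z 0.05025794018303989 F push,left,up -2.4701071829691634 0.7052810812596016 2.2313423091877898
clk 6.0 chute xy -0.1507982334067407 -0.03044797005963938 z 0.05037001898522882 F push,left,up -2.0910551210574684 0.16422555142887552 2.573076983714953
```

View pics/m_2.png

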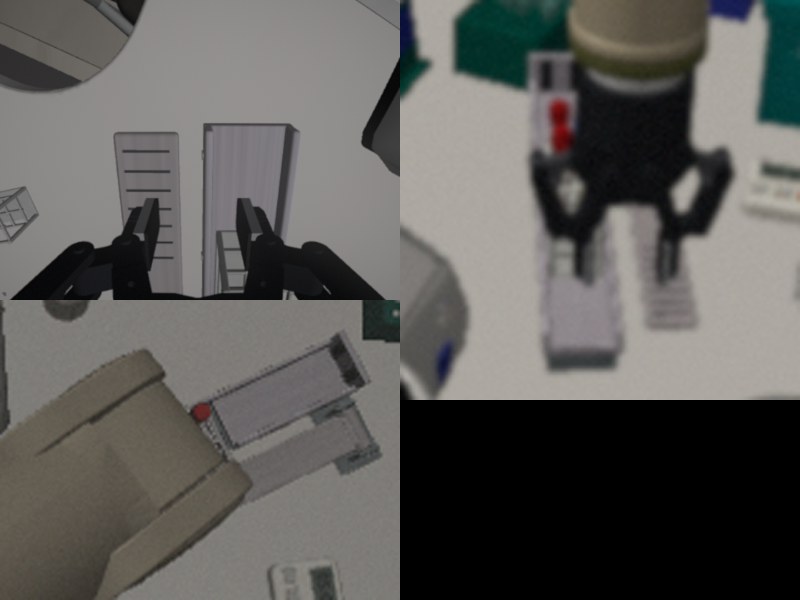

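The wrist view shows the pedal end at (115–178,133) and the lane entry at (204,124) to (299,128). In the scene crop the pedal looks level, pressed at (665,270), and the lane finger stands behind the rack. I'll check the pedal angle numerically.

```bash
python3 - <<'E'
from look import *
W=imaging.camera_info("wrist"); k=1.4
ob=[(204,124),(299.5,128),(113.5,132),(179,132)]
def pts(v):
    p=v[3]; x=.12-.32*np.cos(p)+.024*np.sin(p); z=.03+.32*np.sin(p)+.024*np.cos(p)
    return rt(v[:3],[(-.2,-.0275,.046),(-.2,.0275,.046),(x,-.078,z),(x,-.042,z)])
f=least_squares(lambda v:(proj(W,pts(v))-k*np.array(ob)).ravel(),[*q,0]); v=f.x
print(v,"gate angle",.17-v[3],f.fun)
s=status.state(); print("tcp in chute",rt([0,0,-v[2]],[*(s["tool_pos"][:2]-v[:2]),0])[0])
E
```

```text
[ 0.5349 -0.4291 -1.1137 -0.0059] gate angle 0.1758622872787321 [ 0.9364  5.233   3.7715 -1.328  -2.9162 -0.8902 -1.5511 -2.1172]
tcp in chute [-0.1524 -0.0318  0.    ]
```

play_rows --translation '[[-4,0,0],[-8,0,0],[-8,0,0],[-8,0,0],[-8,0,0],[-8,0,0],[-8,0,0],[-8,0,0],[-6,0,0],[-4,0,0],[0,0,0]]' --delta_rot '[[0,0,0],[0,0,0],[0,0,0],[0,0,0],[0,0,0],[0,0,0],[0,0,0],[0,0,0],[0,0,0],[0,0,0],[0,0,0]]' --jaw '[118,118,118,118,118,118,118,118,118,118,118]'

```text
clock: 7.2
tool_pos: [0.4697, -0.3704, 0.0503]
tool_rot: [0.532, 0.847, -0.0, 0.0]
contact_force: [-0.4, 1.2, 2.5]
opening: 0.0458
gripper_force: 1.8
```

```bash
python3 look.py 3
```

```text
clk 7.2 chute xy -0.07979886298355086 -0.030610423074596816 z 0.05028195458062896 F push,left,up -1.265440665647117 0.12798643761560086 2.488231925558825
clk 7.25 chute xy -0.07982001723215497 -0.03062075404592186 z 0.05034411545513357 F push,left,up -0.3311614650994091 0.14549664208021826 3.7096925347676057
```

View pics/m_3.png

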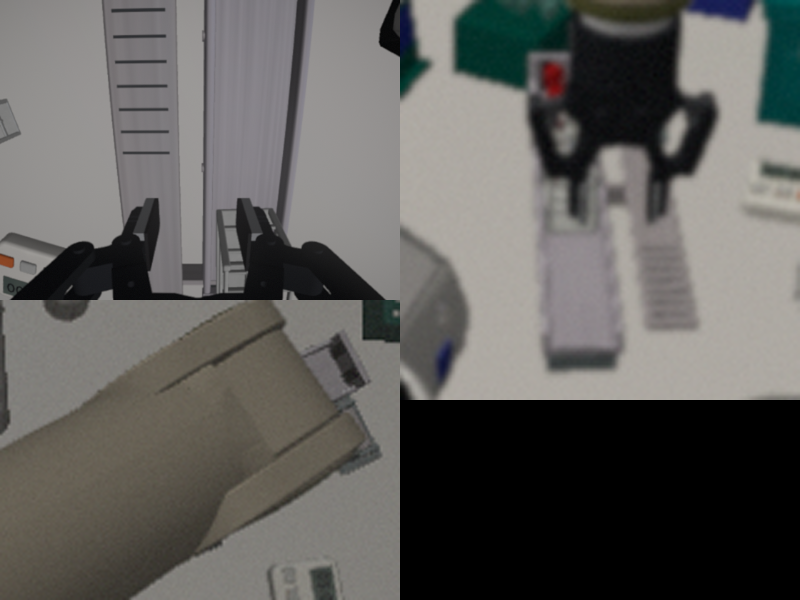

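The rack's rear bar, at wrist (218–275,210), stays square against the finger. Its front is about 40 mm past the gate and the force is low, so I'll keep pushing.

play_rows --translation '[[-4,0,0],[-8,0,0],[-8,0,0],[-8,0,0],[-8,0,0],[-8,0,0],[-8,0,0],[-8,0,0],[-8,0,0],[-6,0,0],[-4,0,0],[-2,0,0],[0,0,0]]' --delta_rot '[[0,0,0],[0,0,0],[0,0,0],[0,0,0],[0,0,0],[0,0,0],[0,0,0],[0,0,0],[0,0,0],[0,0,0],[0,0,0],[0,0,0],[0,0,0]]' --jaw '[118,118,118,118,118,118,118,118,118,118,118,118,118]'

```text
clock: 8.65
tool_pos: [0.5042, -0.4408, 0.0503]
tool_rot: [0.532, 0.847, 0.0, -0.001]
contact_force: [-2.3, 4.8, 6.1]
opening: 0.0457
gripper_force: 3.5
```

play_rows --translation '[[-2,0,0],[-2,0,0],[0,0,0]]' --delta_rot '[[0,0,0],[0,0,0],[0,0,0]]' --jaw '[118,118,118]'

```text
clock: 8.95
tool_pos: [0.5059, -0.4442, 0.0503]
tool_rot: [0.532, 0.847, 0.001, -0.001]
contact_force: [-2.2, 5.5, 6.3]
opening: 0.0461
gripper_force: 3.7
```

```bash
python3 look.py 4
```

```text
clk 8.95 chute xy 0.002455980858806543 -0.030079933887521965 z 0.05030663817573944 F push,left,up -5.905685276615893 0.4126323030741468 6.261435448396205
clk 9.0 chute xy 0.0024545707297331364 -0.030127009390153715 z 0.05029631176779556 F push,left,up -5.06083047251044 -0.2823905335584951 5.588412973293804
```

play_rows --translation '[[-2,0,0],[-2,0,0],[0,0,0]]' --delta_rot '[[0,0,0],[0,0,0],[0,0,0]]' --jaw '[118,118,118]'

```text
clock: 9.4
tool_pos: [0.5077, -0.4478, 0.0503]
tool_rot: [0.532, 0.847, 0.001, -0.001]
contact_force: [-1.7, 4.6, 6.5]
opening: 0.0459
gripper_force: 3.7
```

play_rows --translation '[[-1,0,0],[-1,0,0],[0,0,0]]' --delta_rot '[[0,0,0],[0,0,0],[0,0,0]]' --jaw '[118,118,118]'

```text
clock: 9.7
tool_pos: [0.5084, -0.4494, 0.0503]
tool_rot: [0.532, 0.847, 0.001, -0.001]
contact_force: [-2.9, 6.1, 7.0]
opening: 0.0462
gripper_force: 3.9
```

play_rows --translation '[[-1,0,0],[0,0,0]]' --delta_rot '[[0,0,0],[0,0,0]]' --jaw '[118,118]'

```text
clock: 9.9
tool_pos: [0.5089, -0.4503, 0.0503]
tool_rot: [0.532, 0.847, 0.001, -0.001]
contact_force: [-2.4, 6.5, 6.7]
opening: 0.0457
gripper_force: 4.0
```

play_rows --translation '[[-1,0,0],[0,0,0]]' --delta_rot '[[0,0,0],[0,0,0]]' --jaw '[118,118]'

```text
clock: 10.1
tool_pos: [0.5094, -0.4512, 0.0503]
tool_rot: [0.532, 0.847, 0.001, -0.001]
contact_force: [-2.0, 6.7, 7.0]
opening: 0.0458
gripper_force: 4.1
```

play_rows --translation '[[-1,0,0],[0,0,0]]' --delta_rot '[[0,0,0],[0,0,0]]' --jaw '[118,118]'

```text
clock: 10.3
tool_pos: [0.5098, -0.4521, 0.0503]
tool_rot: [0.532, 0.847, 0.001, -0.001]
contact_force: [-2.6, 6.8, 7.1]
opening: 0.0459
gripper_force: 4.1
```

play_rows --translation '[[-1,0,0],[0,0,0]]' --delta_rot '[[0,0,0],[0,0,0]]' --jaw '[118,118]'

```text
clock: 10.5
tool_pos: [0.5102, -0.453, 0.0503]
tool_rot: [0.532, 0.847, 0.001, -0.001]
contact_force: [-2.6, 5.3, 6.1]
opening: 0.0455
gripper_force: 4.2
```

```bash
python3 look.py 5
```

```text
clk 10.5 chute xy 0.012176941374133488 -0.029980455171498735 z 0.05031406517070003 F push,left,up -5.967295973403951 -0.062459306690413996 6.137557714198961
clk 10.55 chute xy 0.012208607635554723 -0.030024793453369808 z 0.0503390431223017 F push,left,up -5.806810891204618 -0.11979079123525072 7.166865593404923
```

View pics/m_5.png

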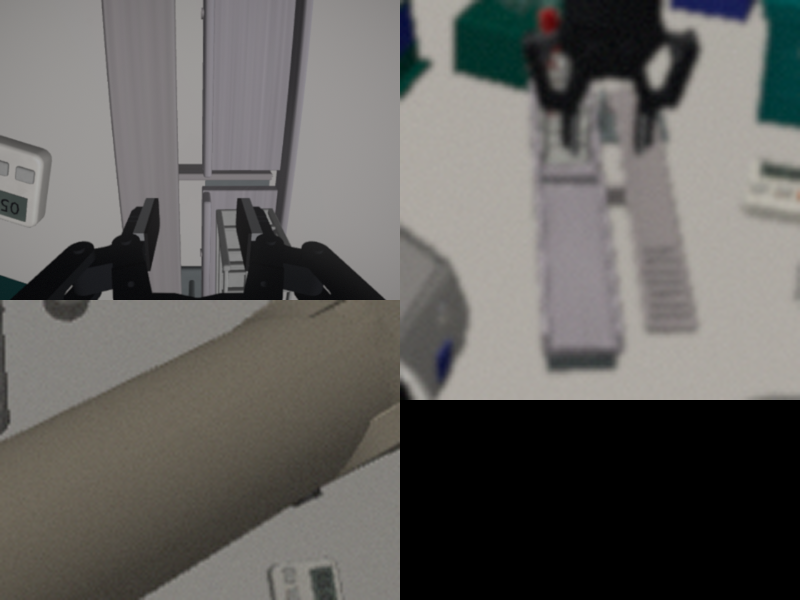

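The wrist view shows the gate slot at v = 170–187 and the rack's rear foot at v ≈ 209, so the rack is clear of the gate. I'll measure the gap, which should be 22 mm at the stop.

```bash
python3 - <<'E'
from look import *
W=imaging.camera_info("wrist")
for n,uv,z in (("slot a",(240,170),.032),("slot b",(240,187),.032),("rear foot",(225,209),.034)):
    g=least_squares(lambda a:proj(W,rt(q,[a[0],a[1],z]))[0]-1.4*np.array(uv),[0,0]); print(n,g.x)
im=cv2.imread("pics/wrist_5.png")[215:345,270:420]; cv2.imwrite("pics/w5c.png",cv2.resize(im,None,fx=4.6,fy=4.6,interpolation=cv2.INTER_CUBIC))
E
```

```text
slot a [-0.0042 -0.0027]
slot b [ 0.0079 -0.0021]
rear foot [ 0.0233 -0.0117]
```

View pics/w5c.png

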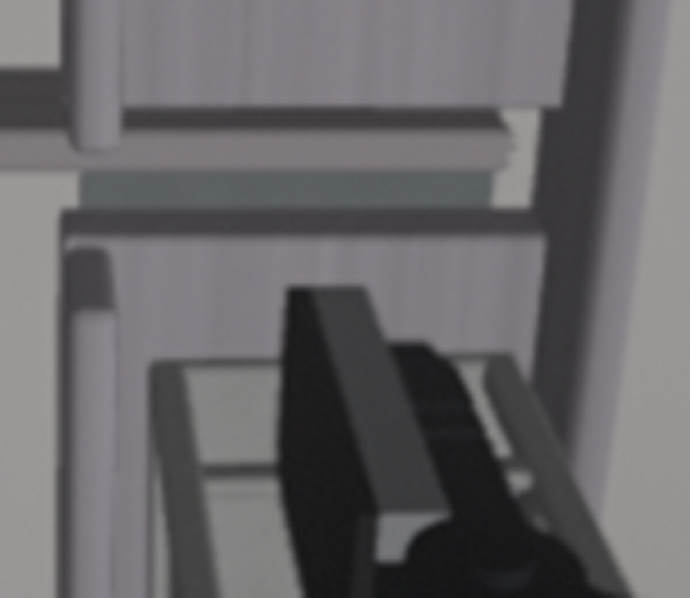

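The blade is sunk in the slot and the rack is 20–23 mm past it, so it is at or very near the stop. I'll creep forward until the force shows contact.

play_rows --translation '[[-1,0,0],[0,0,0]]' --delta_rot '[[0,0,0],[0,0,0]]' --jaw '[118,118]'

```text
clock: 10.85
tool_pos: [0.5107, -0.4539, 0.0503]
tool_rot: [0.532, 0.847, 0.001, -0.001]
contact_force: [-2.6, 6.4, 6.9]
opening: 0.046
gripper_force: 4.3
```

play_rows --translation '[[-1,0,0],[0,0,0]]' --delta_rot '[[0,0,0],[0,0,0]]' --jaw '[118,118]'

```text
clock: 11.05
tool_pos: [0.5109, -0.4542, 0.0502]
tool_rot: [0.532, 0.847, 0.001, -0.001]
contact_force: [-5.0, 8.5, 8.0]
opening: 0.046
gripper_force: 6.1
```

play_rows --translation '[[-1,0,0],[0,0,0]]' --delta_rot '[[0,0,0],[0,0,0]]' --jaw '[118,118]'

```text
clock: 11.25
tool_pos: [0.511, -0.4543, 0.0501]
tool_rot: [0.531, 0.847, 0.002, -0.002]
contact_force: [-6.4, 13.1, 11.0]
opening: 0.0453
gripper_force: 8.0
```

The rack is firmly against the stop. I'll back off 4 mm, then raise the tool gently so the gate springs shut.

play_rows --translation '[[2,0,0],[2,0,0],[0,0,0],[0,0,-5],[0,0,-5],[0,0,-5],[0,0,-5],[0,0,-6],[0,0,-8],[0,0,-12],[0,0,-20],[0,0,-30],[0,0,-40],[0,0,-40],[0,0,-40],[0,0,0]]' --delta_rot '[[0,0,0],[0,0,0],[0,0,0],[0,0,0],[0,0,0],[0,0,0],[0,0,0],[0,0,0],[0,0,0],[0,0,0],[0,0,0],[0,0,0],[0,0,0],[0,0,0],[0,0,0],[0,0,0]]' --jaw '[118,118,118,118,118,118,118,118,118,118,118,118,118,118,118,118]'

```text
clock: 12.85
tool_pos: [0.5105, -0.455, 0.2738]
tool_rot: [0.532, 0.847, -0.001, 0.005]
contact_force: [-1.4, -0.6, 0.6]
opening: 0.0462
gripper_force: 0.0
```

play_rows --translation '[[40,0,0],[40,0,0],[40,0,0],[40,0,0],[0,0,0]]' --delta_rot '[[0,0,0],[0,0,0],[0,0,0],[0,0,0],[0,0,0]]' --jaw '[118,118,118,118,118]'

```text
clock: 13.35
tool_pos: [0.4396, -0.3035, 0.2657]
tool_rot: [0.53, 0.848, 0.002, -0.002]
contact_force: [1.4, 0.3, 0.5]
opening: 0.0459
gripper_force: 0.0
```

```bash
python3 look.py 6
```

```text
clk 13.35 chute xy -0.15311035302534473 -0.02874189352113892 z 0.2657071322799013 F push,left,up 0.3719123818601051 1.386328172848556 0.5334709760664019
clk 13.4 chute xy -0.1507300358775296 -0.028908017445005832 z 0.2664118590073292 F push,left,up -0.26336501055291117 1.4986867418200176 0.40208870939640384
```

View pics/m_6.png

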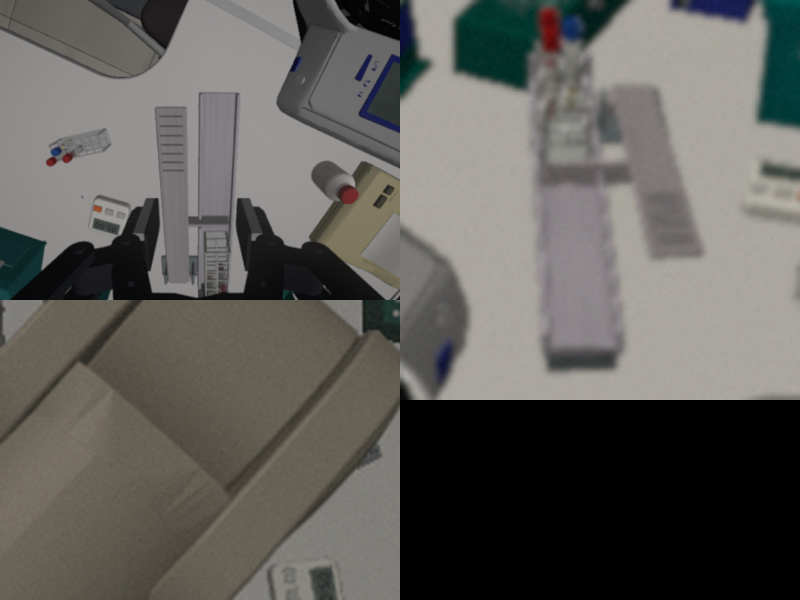

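The scene crop shows the gate blade standing across the lane at (590,170), behind the rack. The pedal end is back at (675,250), where it was when shut. The rack is flat against the stop, and the timer and bottle haven't moved. The tool is clear, so I'm handing in.

```bash
python3 -c "
from cell import ticket; print(ticket.sign_off())"
```

```text
the job is handed in; nothing more can be done
None
```

The large rack is loaded against the end stop with the gate shut behind it, and the job was handed in at about 13.4 s with the arm clear of everything.

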